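# Seat the mixing pot on the bench mixer

### The arm

A 6-joint arm with a two-finger parallel gripper is mounted at the origin on a cart in front of the work surface, level with it; the furniture and walls round the work are solid. World frame = base frame: x ahead of the robot, y to its left, z up, the work surface at z = 0. Lengths are in mm, angles in rad, forces in N, time in s.
With the tool pointing down it reaches from about 250 to 800 mm from the base axis. Payload 8.5 kg.
Tool frame: the origin (TCP) lies between the finger pads; the fingertips stand 8 mm ahead of it and the grasp point (between the pads) lies 11 mm behind it (r.finger_overhang is the distance from the TCP to the fingertips, in mm); z points along the fingers, y is the direction in which the jaws open and shut (so a half turn about z gives the same grasp; the last joint's range is limited). The gripper opens to 85 mm and grips with 20 to 120 N. Pads are 22 mm wide; open, the fingers measure 114 mm over their backs; the gripper's body (76 mm by 85 mm) begins 54 mm behind the grasp point. The pads swing forward as they close: fully open they stand 13 mm farther back than shut.
Start: joints at [1.155, 0.238, -0.013, 1.319, 0, 1.571], TCP at [212.04, 480.228, 239.276] pointing down, gripper open.
Joint ranges: [-2.66, 2.66], [-1.03, 1.9], [-1.14, 1.46], [-1.82, 2.27], [-1.45, 1.34], [-3.14, 3.14]. Speed limits (rad/s): [2.22, 2.22, 2.79, 3.14, 3.14, 3.14].

### API

Orientations are given as [roll, pitch, yaw] about the fixed x, y, z axes, in that order (R = Rz(yaw) Ry(pitch) Rx(roll)).
In Python, from cell import r, cams, close_job gives the robot as it stands.
- The arm moves only by the tool send_rows, never from a script. Its argument "plan" is a list of rows, each an object of numbers: "tx", "ty", "tz": the shift along the tool's x, y, z in m; "wx", "wy", "wz": the turn, a rotation vector about the tool's x, y, z in degrees; "fingers": the finger opening in m, from 0 to 0.0854. A call has 1 to 5 rows; each row is the pose to reach, as a shift and turn from the pose commanded when the call began, along the tool's axes at that moment; what a row does not reach only later rows make up. A row lasts 1/12 s, in which the tool goes at most 41.7 mm and 7.16 degrees, less where a joint would pass 70% of its speed; a pose out of reach is approached as far as the arm can. A call with a gripper value outside its range is refused whole. The fingers move at their own pace and stop on an object; the grip force is fixed at half the most. Time passes only in rows, so rows that repeat a pose let the fingers close. It gives the time, the measured TCP pose, the force and the opening at its end, in the units of the state.
- r.get_obs(): the state, without advancing time (a new reading comes with each control period).
- cams.snapshot(name): name is "scene" or "top"; returns a dict with "img" (384x512x3 uint8, red, green, blue), "fx", "fy", "cx", "cy" (pixels), "R" (3x3) and "t" (3): a world point X has camera coordinates R X + t. Camera axes: x right, y down, z forward; pixel columns grow to the right and rows downward; lengths in mm; the calibration is good to about 2 mm. A picture is of the moment at which its call begins. There is no depth.
- close_job(): hands the job in, once; it reports no verdict.
Trained networks look in the newest picture that a camera, given by its name, has taken for a name from the list of things; names that differ only in an ending like _2 or _b are one class to them, and where a whole thing is asked for, a point or a joint stands for the part that bears it (a point fixed in the world has none). Each returns a list of dicts, best first, with "conf" (0 to 1); they miss things now and then, are a little off and sometimes report something else, mostly with a low value. They report only what shows in the picture. A call takes as long as a camera call.
- cams.recognise(camera, target): "position" ([column, row] in pixels, amid what is visible of it).
- cams.cut_out(camera, target): "region" (384x512 bool, what is visible of it) and "position" ([column, row] in pixels, amid what is visible of it).
- cams.tip_of(camera, target): "position" ([column, row] in pixels: a listed point, or the origin of a listed thing).
The state is a dict: "time": time; "qpos": joint angles; "qvel": joint speeds; "joint_efforts": joint torques, N m; "tool_pos": TCP position; "tcp_rot": TCP orientation; "ft_force": force on the tool from outside, world axes, zero at the start; "ft_torque": the same for the moment, N m; "gripper_width": opening from 0.0 (shut) to 1.0 (fully open).
Only numpy, scipy, OpenCV 4.12 (cv2) and the standard library are available. Lean on these libraries where they do the work, as an engineer would, in place of code of your own. Each camera call takes 0.05 s, during which the arm holds its last target.

### The job

Get the bench mixer ready for a batch: first turn the orange drive tongue on the blue base until it lies in line with the two brass pegs and let go of it, leaving the pot standing where it is until then. Then lift the mixing pot by its wooden handle, lower it upright and gently over the pegs and tongue until its collar lies fully flat on the deck, and let go. Leave the other things on the table where they are.

Things in the scene. Friction and masses are not known exactly. Their poses are not given: they have to be found in the camera images.
- mixer_base: Blue bench mixer base, fixed to the table, a low housing 130 mm deep (its x) by 180 mm wide (its y); its aluminium deck is 48 mm above the table. Two brass pegs and the orange drive tongue stand on the deck. Origin: centre of the underside, at table height; z up. Its place and yaw vary. The knob and red switch on its front are not used.
- deck_centre (a point): Centre of the deck (48 mm above the base's origin), axes as the base's. The two upright brass locating pegs stand at x = 0, y = +62 and -62 mm: 12 mm in diameter, 14 mm high, tapered to 7 mm at the tip. Short white marks on the deck lie on the line through the pegs.
- drive_tongue (a joint): Turn of the drive tongue about the upright axis through the deck's centre, rad, growing anticlockwise seen from above. At 0 (or a multiple of pi) its length lies on the line through the pegs (the base's y). It turns both ways with slight friction (0.04 N m) and stays where it is left; it starts 0.45 to 1.4 rad off.
- tongue_top (a point): Centre of the top of the orange drive tongue: an upright bar 46 mm long, 12 mm wide, 26 mm high above the deck (top 74 mm above the table). The frame turns with it: y along its length, x across its width, z up. Pinch it across its width; on the deck nothing else is nearer than 54 mm to its axis.
- mixing_pot: Loose mixing pot, 0.3 to 0.6 kg, upright on the table: a grey, black-edged collar 92 (its x) by 160 (its y) by 34 mm high at its foot, an aluminium pot 86 mm across on it, a black lid 91 mm across (top at 85 mm), a wooden bar handle above. Origin: centre of the underside; z up. Fits the base either way round (half a turn); seated, its underside lies on the deck, centred.
- collar_top (a point): Centre of the collar's upper face, 34 mm above the pot's origin, axes as the pot's. Right through the collar go two round bores, 15 mm in diameter, at x = 0, y = +62 and -62 mm, for the pegs; in the middle, from beneath, is a slot for the tongue, 54 mm long (y), 20 mm wide (x), 34 mm deep.
- pot_handle (a point): Centre of the pot's wooden bar handle, 104 mm above the pot's underside; axes as the pot's. The bar is 22 mm wide (x), 84 mm long (y) and 24 mm high (from 92 to 116 mm above the underside), on two posts, with 7 mm free between lid and bar.
- round_cutter: Bystander, loose: grey metal ring cutter, 66 mm across, 35 mm high. Origin: centre of its underside. Leave it where it is.
- oxide_bottle: Bystander, loose: small brown bottle with a black cap, 38 mm across, 76 mm high. Origin: centre of its underside. Leave it where it is.
- wooden_rib: Bystander, loose: flat kidney-shaped wooden rib, 49 x 99 mm, 8 mm thick. Origin: centre of its underside. Leave it where it is.
- sprig_mould: Bystander, loose: round brown plaster mould, 66 mm across, 34 mm high. Origin: centre of its underside. Leave it where it is.
- tape_roll: Bystander, loose: roll of cream tape lying flat, 96 mm across, 24 mm high. Origin: centre of its underside. Leave it where it is.

How it is judged (in metres and radians):
On the way:
1. the drive tongue lies in line with the two pegs (within 0.12 rad) and has been let go, the pot still standing where it was (moved less than 30 mm) (angle between the y axis of tongue_top and the y axis of mixer_base, either way round below 0.12 rad and contact force between the fingers and mixer_base below 0.1 N and distance of mixing_pot from where it was at the start of the episode below 0.03 m), for 0.2 s.
At the end, for the whole second after the job is handed in: The pot sits on the base over the pegs and tongue: its underside within 2.5 mm of the deck, within 3 mm of the base's axis, its length within 0.06 rad of the line through the pegs (either way round), upright within 0.04 rad, at rest (z of mixing_pot in the frame of mixer_base between 0.045 and 0.0505 m and horizontal distance between mixing_pot and mixer_base below 0.003 m and angle between the y axis of mixing_pot and the y axis of mixer_base, either way round below 0.06 rad and angle between mixing_pot's own z axis and vertical below 0.04 rad and linear speed of mixing_pot below 0.02 m/s); the robot touches nothing.
It fails at once if the pot is dropped onto the base (comes down on it faster than 0.3 m/s) (horizontal distance between mixing_pot and mixer_base below 0.03 m and z of mixing_pot in the frame of mixer_base below 0.08 m and linear speed of mixing_pot above 0.3 m/s).
It fails at once if the pot is slammed or forced onto the base (over 60 N) (contact force between mixing_pot and mixer_base above 60 N).
It fails at once if the pot is tipped by more than 0.5 rad (angle between mixing_pot's own z axis and vertical above 0.5 rad).
It fails at once if the ring cutter, brown bottle, wooden rib, plaster mould or tape roll is moved by more than 30 mm (distance of any of round_cutter, oxide_bottle, wooden_rib, sprig_mould, tape_roll from where it was at the start of the episode above 0.03 m).
It also fails if it takes over 56 s, if anything falls off the work surface, if the arm or the gripper's body presses on something with over 40 N, if the wrist force passes 120 N, or if a joint passes its speed limit or range.

## Working session

There is one attempt and no reset: what is moved stays moved. The work goes in short steps, Python scripts to look and compute and a tool call to move; the robot and the scene stay as the last step left them, time stands still between calls to the robot, and variables do not carry over. Pictures are saved under pics/ and viewed, and the job is handed in when it is done.

Besides the shell and the picture viewer there is one more tool, called after ">>>" as a command line: name --argument value ..., lists and objects as JSON in quotes. send_rows: Moves the arm, as the interface text tells. Its arguments: {"type":"object","properties":{"plan":{"type":"array"}},"required":["plan"]}

```bash
ls; mkdir -p pics; python3 - <<'E'
from cell import r,cams
import cv2,numpy as np
for n in("scene","top"):
    s=cams.snapshot(n); cv2.imwrite(f"pics/{n}0.png",s["img"][:,:,::-1])
    print(n,s["fx"],s["fy"],s["cx"],s["cy"],np.round(s["R"],4).tolist(),s["t"])
    for t in["mixer_base","deck_centre","tongue_top","mixing_pot","collar_top","pot_handle","round_cutter","oxide_bottle","wooden_rib","sprig_mould","tape_roll"]:
        try: print(t,[(np.round(d["position"],1).tolist(),round(d["conf"],2)) for d in cams.tip_of(n,t)][:2])
        except Exception as e: print(t,e)
o=r.get_obs();print(o)
E
```

```text
pics
scene 455.1436242266212 455.1436242266212 272.07201265013714 184.66745141531 [[0.9045, -0.426, 0.0209], [-0.233, -0.5347, -0.8123], [0.3572, 0.7298, -0.5829]] [-535.9042937   154.36366729 1212.6512715 ]
mixer_base [([239.3, 168.0], 0.76), ([252.3, 235.3], 0.6)]
deck_centre [([242.7, 155.4], 0.86)]
tongue_top [([235.2, 147.0], 0.59)]
mixing_pot [([232.9, 149.8], 0.68), ([250.8, 247.0], 0.6)]
collar_top [([249.8, 233.0], 0.59)]
pot_handle [([253.1, 217.8], 0.81)]
round_cutter [([336.4, 279.1], 0.58)]
oxide_bottle [([280.4, 140.8], 0.52)]
wooden_rib [([196.4, 195.6], 0.77), ([249.9, 238.1], 0.16)]
sprig_mould []
tape_roll [([278.5, 321.7], 0.57)]
top 367.3307612327129 367.3307612327129 262.99403323210106 197.99114940156468 [[-0.003, -0.9999, -0.0117], [-0.9838, 0.005, -0.179], [0.179, 0.0109, -0.9838]] [ -75.89831513  546.404186   1261.71084659]
mixer_base []
deck_centre [([200.2, 198.4], 0.98), ([306.8, 228.0], 0.63)]
tongue_top [([201.1, 199.7], 0.55)]
mixing_pot [([301.6, 230.1], 0.72)]
collar_top [([295.9, 229.3], 0.82), ([301.7, 230.1], 0.62)]
pot_handle [([304.6, 228.2], 0.95
[... 179 characters left out ...]
e_roll [([366.3, 240.9], 0.55)]
{'time': 1.2, 'qpos': array([ 1.15498888e+00,  2.38145922e-01, -1.35034590e-02,  1.31919638e+00,
       -6.71669483e-06,  1.57083531e+00]), 'qvel': array([-0.000433  , -0.00157584, -0.00108376,  0.00022812,  0.00057087,
        0.0012784 ]), 'joint_efforts': array([ 5.85973175e-04, -5.38589537e+01,  3.46693361e+01,  2.85757371e-03,
        1.74000752e-04, -1.42237548e-05]), 'tool_pos': array([212.04590833, 480.22228594, 239.3032605 ]), 'tcp_rot': array([-3.14154322e+00,  6.71862218e-06,  2.72574622e+00]), 'ft_force': array([ 0.47740706, -0.04959034,  0.02840718]), 'ft_torque': array([-0.03266172, -0.00594895,  0.02966584]), 'gripper_width': 0.9966486241352334}
```

View pictures.

```bash
python3 - <<'E'
import cv2
a=cv2.imread("pics/top0.png")[110:300,130:420]; cv2.imwrite("pics/top0c.png",cv2.resize(a,None,fx=2.75,fy=2.75,interpolation=cv2.INTER_CUBIC))
a=cv2.imread("pics/scene0.png")[90:360,140:400]; cv2.imwrite("pics/scene0c.png",cv2.resize(a,None,fx=2.2,fy=2.2,interpolation=cv2.INTER_CUBIC))
E
```

```text
(no output)
```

View pics/top0c.png

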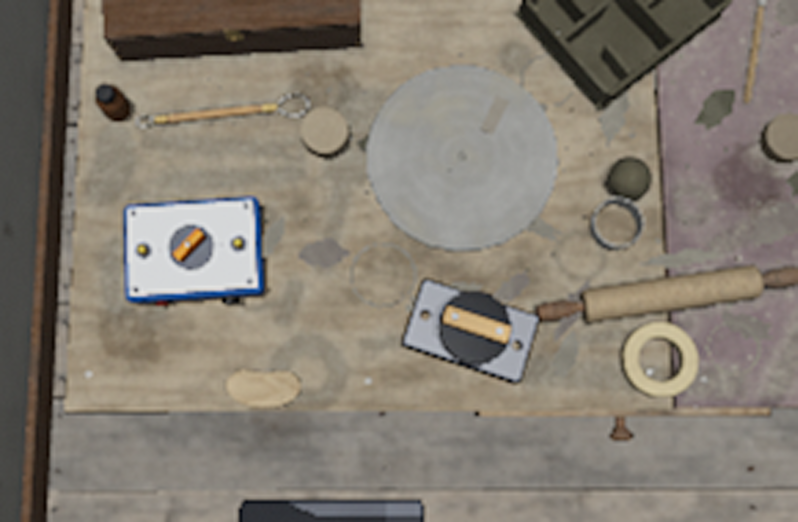

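View pics/scene0c.png

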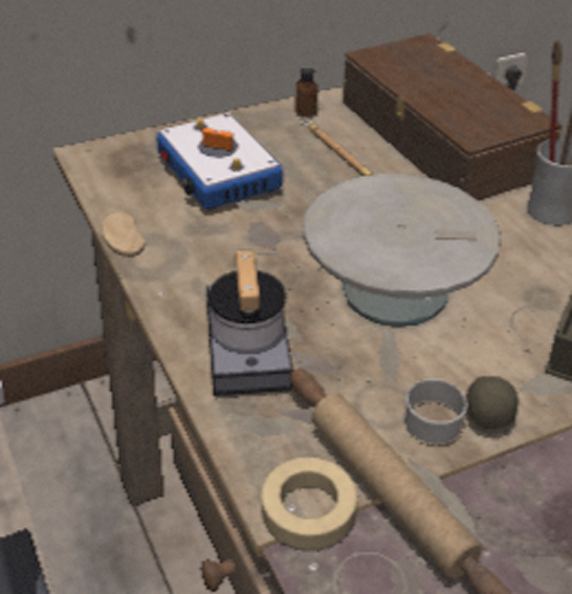

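```bash
cat > h.py <<'E'
import numpy as np,cv2
from scipy.optimize import least_squares
def ray(s,p,z):
    d=s["R"].T@np.array([(p[0]-s["cx"])/s["fx"],(p[1]-s["cy"])/s["fy"],1.]); c=-s["R"].T@s["t"]
    return c+d*(z-c[2])/d[2]
def proj(s,X):
    c=s["R"]@np.asarray(X,float)+s["t"]; return np.array([s["fx"]*c[0]/c[2]+s["cx"],s["fy"]*c[1]/c[2]+s["cy"]])
def crop(s,c,w,f,name):
    x,y=int(c[0]-w),int(c[1]-w); a=s["img"][max(y,0):y+2*w,max(x,0):x+2*w,::-1]
    cv2.imwrite(name,cv2.resize(a,None,fx=f,fy=f,interpolation=cv2.INTER_CUBIC)); return x,y
E
python3 - <<'E'
from h import *
from cell import r,cams
for n,a,b in(("top",(200,199),(303,229)),("scene",(240,155),(252,235))):
    s=cams.snapshot(n)
    print(n,crop(s,a,32,9,f"pics/{n}_base.png"),crop(s,b,36,8,f"pics/{n}_pot.png"))
    for t in["mixer_base","tongue_top","mixing_pot","deck_centre","pot_handle"]:
        for d in cams.cut_out(n,t)[:2]:
            m=d["region"].astype(np.uint8); c=max(cv2.findContours(m,0,2)[0],key=cv2.contourArea)
            print(t,round(d["conf"],2),m.sum(),cv2.minAreaRect(c))
    # white deck
    hsv=cv2.cvtColor(s["img"],cv2.COLOR_RGB2HSV); print(hsv[int(a[1])-12,int(a[0])-15],hsv[int(a[1]),int(a[0])])
E
```

```text
top (168, 167) (267, 193)
mixer_base 0.84 1883 ((199.53903198242188, 200.0541229248047), (39.08431625366211, 51.92736053466797), 87.87889862060547)
tongue_top 0.53 180 ((199.0, 199.0), (14.0, 14.0), 90.0)
mixing_pot 0.91 1197 ((300.70001220703125, 228.9000244140625), (45.53679656982422, 27.828041076660156), 18.43494987487793)
deck_centre 0.61 1853 ((199.62876892089844, 200.97671508789062), (39.01028823852539, 50.409881591796875), 87.87889862060547)
pot_handle 0.75 1219 ((300.70001220703125, 228.9000244140625), (46.16925048828125, 28.460494995117188), 18.434947967529297)
[100   4 217] [ 13 255 115]
scene (208, 123) (216, 199)
mixer_base 0.58 1506 ((238.89483642578125, 162.08660888671875), (51.85554885864258, 37.5975456237793), 50.52753829956055)
tongue_top 0.76 170 ((239.30770874023438, 154.46153259277344), (16.473756790161133, 11.374736785888672), 11.309932708740234)
tongue_top 0.47 2086 ((252.61605834960938, 236.45069885253906), (65.43096923828125, 37.839107513427734), 85.42607879638672)
mixing_pot 0.63 1972 ((252.97457885742188, 235.88107299804688), (64.2955551147461, 37.04991912841797), 86.05481719970703)
deck_centre 0.71 1591 ((239.88992309570312, 162.13302612304688), (40.42027282714844, 51.05214309692383), 73.3007583618164)
pot_handle 0.64 2017 ((252.5082244873047, 236.09019470214844), (64.7330551147461, 37.029117584228516), 84.80557250976562)
[  9  25 104] [ 11 202 116]
```

View pics/top_base.png

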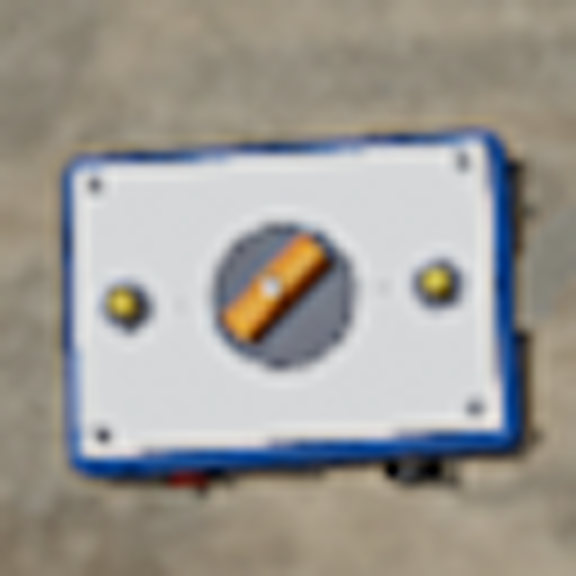

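View pics/top_pot.png

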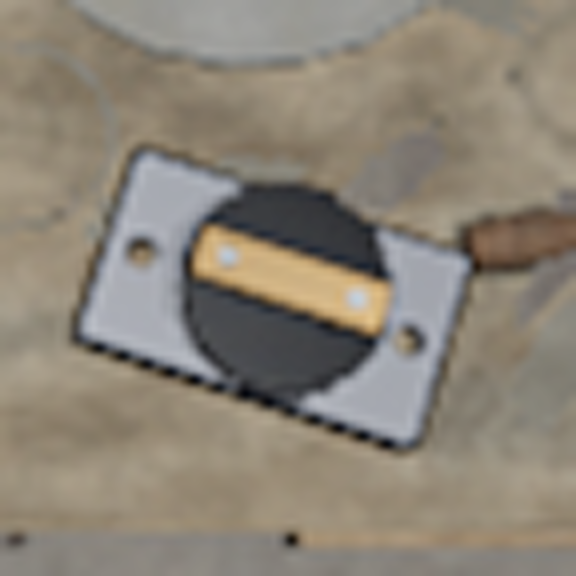

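View pics/scene_base.png

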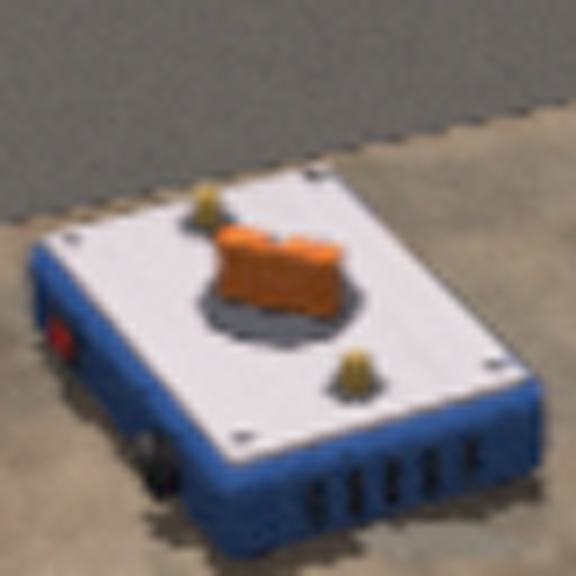

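View pics/scene_pot.png

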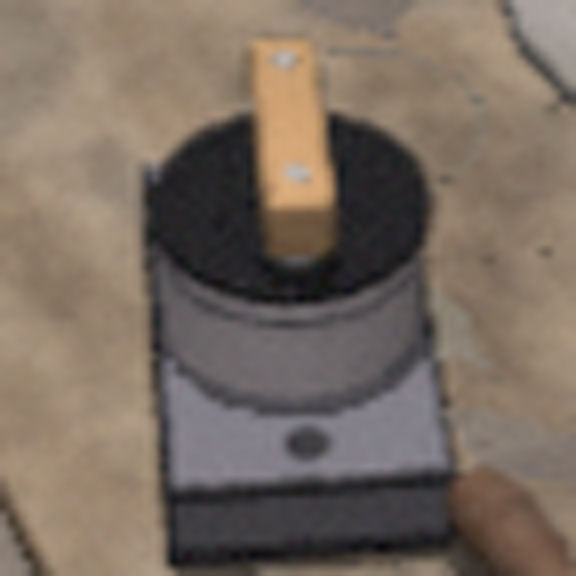

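```bash
python3 - <<'E'
from h import *
from cell import r,cams
S={n:cams.snapshot(n) for n in("top","scene")}
def P(n,o,f,u,z): return ray(S[n],(o[0]+(u[0]+.5)/f-.5,o[1]+(u[1]+.5)/f-.5),z)
def rep(nm,a,b):
    d=a-b; d=d if d[1]>0 else -d
    print(nm,np.round(a,1),np.round(b,1),"mid",np.round((a+b)/2,1),"len",round(np.linalg.norm(d),1),"yawY",round(np.degrees(np.arctan2(-d[0],d[1])),2))
T=lambda u,z:P("top",(168,167),9,u,z)
rep("pegs top",T((123,303),62),T((438,282),62))
rep("tongue ends top",T((233,327),74),T((310,243),74)); print(T((270,287),74))
for a in((95,185),(462,162),(475,408),(103,435)): print("screw",T(a,48).round(1))
Q=lambda u,z:P("scene",(208,123),9,u,z)
rep("pegs sc",Q((206,190),62),Q((355,356),62))
rep("tongue ends sc",Q((229,236),74),Q((330,252),74));print(Q((280,242),74))
for a in((72,240),(316,175),(497,364),(243,437)): print("screw",Q(a,48).round(1))
T=lambda u,z:P("top",(267,193),8,u,z)
rep("bores top",T((142,250),34),T((408,340),34))
rep("hscrews top",T((228,257),116),T((357,298),116))
Q=lambda u,z:P("scene",(216,199),8,u,z)
rep("hscrews sc",Q((285,60),116),Q((297,174),116))
print("bore",Q((307,442),34))
E
```

```text
pegs top [537.2 211.   62. ] [544.9  87.2  62. ] mid [541.  149.1  62. ] len 124.1 yawY 3.58
tongue ends top [525.3 164.9  74. ] [558.4 135.8  74. ] mid [541.9 150.4  74. ] len 44.1 yawY 48.69
[541.07185626 150.98541404  74.        ]
screw [587.6 227.3  48. ]
screw [596.2  80.5  48. ]
screw [496.9  73.5  48. ]
screw [486.8 220.3  48. ]
pegs sc [538.8 217.   62. ] [545.8  89.8  62. ] mid [542.3 153.4  62. ] len 127.4 yawY 3.16
tongue ends sc [527.9 164.2  74. ] [557.1 139.6  74. ] mid [542.5 151.9  74. ] len 38.2 yawY 49.92
[543.17572098 153.06447588  74.        ]
screw [488.2 224.9  48. ]
screw [589.5 233.3  48. ]
screw [598.4  85.   48. ]
screw [498.6  77.5  48. ]
bores top [ 455.  -153.6   34. ] [ 414.5 -270.6   34. ] mid [ 434.7 -212.1   34. ] len 123.8 yawY -19.06
hscrews top [ 442.9 -185.5  116. ] [ 425.5 -238.8  116. ] mid [ 434.2 -212.1  116. ] len 56.0 yawY -18.02
hscrews sc [ 443.9 -183.8  116. ] [ 425.1 -237.4  116. ] mid [ 434.5 -210.6  116. ] len 56.8 yawY -19.35
bore [ 414.62882639 -268.91625269   34.        ]
```

```bash
cat >> h.py <<'E'
def go(r,x,y,z,ydir):
    o=r.get_obs(); p=o["tool_pos"]; w=o["tcp_rot"][2]; d=np.array([x,y,z])-p
    tx=d[0]*np.cos(w)+d[1]*np.sin(w); ty=d[0]*np.sin(w)-d[1]*np.cos(w)
    a=np.degrees(w)-90-ydir; a=(a+90)%180-90
    print("t",round(o["time"],2),"pos",p.round(1),"rpy",np.degrees(o["tcp_rot"]).round(2),"F",o["ft_force"].round(1),"g",round(o["gripper_width"]*85.4,1))
    print("tx %.1f ty %.1f tz %.1f wz %.2f"%(tx,ty,-d[2],a))
E
python3 - <<'E'
from h import *
from cell import r
print(r.finger_overhang)
go(r,542,151.5,150,49)
E
```

```text
8.0
t 1.9 pos [212.  480.2 239.3] rpy [-180.      0.    156.18] F [ 0.6  0.3 -1. ] g 85.5
tx -434.6 ty -167.5 tz 89.3 wz 17.18
```

>>> send_rows --plan '[{"tx": -0.03, "ty": -0.012, "tz": 0.006, "wz": 1.2}, {"tx": -0.06, "ty": -0.024, "tz": 0.012, "wz": 2.4}, {"tx": -0.09, "ty": -0.036, "tz": 0.018, "wz": 3.6}, {"tx": -0.12, "ty": -0.048, "tz": 0.024, "wz": 4.8}, {"tx": -0.15, "ty": -0.06, "tz": 0.03, "wz": 6}]'

```text
$.plan[0]: bad value
```

```bash
python3 - <<'E'
from h import *
from cell import r
go(r,542,151.5,150,49)
E
```

```text
t 1.9 pos [212.  480.2 239.3] rpy [-180.      0.    156.18] F [ 0.6  0.3 -1. ] g 85.5
tx -434.6 ty -167.5 tz 89.3 wz 17.18
```

>>> send_rows --plan '[{"tx": -0.03, "ty": -0.012, "tz": 0.006, "wx": 0, "wy": 0, "wz": 1.2, "fingers": 0.085}, {"tx": -0.06, "ty": -0.024, "tz": 0.012, "wx": 0, "wy": 0, "wz": 2.4, "fingers": 0.085}, {"tx": -0.09, "ty": -0.036, "tz": 0.018, "wx": 0, "wy": 0, "wz": 3.6, "fingers": 0.085}, {"tx": -0.12, "ty": -0.048, "tz": 0.024, "wx": 0, "wy": 0, "wz": 4.8, "fingers": 0.085}, {"tx": -0.15, "ty": -0.06, "tz": 0.03, "wx": 0, "wy": 0, "wz": 6, "fingers": 0.085}]'

```text
time: 2.32
tool_pos: [325.8, 363.7, 209.1]
tcp_rot: [3.141, 0.0, 2.621]
ft_force: [-0.1, 1.0, -0.4]
gripper_width: 0.997
```

```bash
python3 - <<'E'
from h import *
from cell import r
go(r,542,151.5,150,49)
E
```

```text
t 2.32 pos [325.8 363.7 209.1] rpy [1.7998e+02 1.0000e-02 1.5015e+02] F [-0.1  1.  -0.4] g 85.1
tx -293.1 ty -76.4 tz 59.1 wz 11.15
```

>>> send_rows --plan '[{"tx": -0.035, "ty": -0.009, "tz": 0.007, "wx": 0, "wy": 0, "wz": 2.2, "fingers": 0.06}, {"tx": -0.07, "ty": -0.018, "tz": 0.014, "wx": 0, "wy": 0, "wz": 4.4, "fingers": 0.06}, {"tx": -0.105, "ty": -0.027, "tz": 0.021, "wx": 0, "wy": 0, "wz": 6.6, "fingers": 0.06}, {"tx": -0.14, "ty": -0.036, "tz": 0.028, "wx": 0, "wy": 0, "wz": 8.8, "fingers": 0.06}, {"tx": -0.175, "ty": -0.045, "tz": 0.035, "wx": 0, "wy": 0, "wz": 11.1, "fingers": 0.06}]'

```text
time: 2.73
tool_pos: [455.6, 237.2, 174.1]
tcp_rot: [3.141, 0.0, 2.425]
ft_force: [0.9, 1.7, 0.4]
gripper_width: 0.703
```

```bash
python3 - <<'E'
from h import *
from cell import r
go(r,542,151.5,130,49)
E
```

```text
t 2.73 pos [455.6 237.2 174.1] rpy [1.7998e+02 1.0000e-02 1.3897e+02] F [0.9 1.7 0.4] g 60.0
tx -121.5 ty -7.9 tz 44.1 wz -0.03
```

>>> send_rows --plan '[{"tx": -0.035, "ty": -0.002, "tz": 0.012, "wx": 0, "wy": 0, "wz": 0, "fingers": 0.05}, {"tx": -0.07, "ty": -0.004, "tz": 0.024, "wx": 0, "wy": 0, "wz": 0, "fingers": 0.05}, {"tx": -0.105, "ty": -0.006, "tz": 0.036, "wx": 0, "wy": 0, "wz": 0, "fingers": 0.05}, {"tx": -0.1215, "ty": -0.0079, "tz": 0.044, "wx": 0, "wy": 0, "wz": 0, "fingers": 0.05}, {"tx": -0.1215, "ty": -0.0079, "tz": 0.044, "wx": 0, "wy": 0, "wz": 0, "fingers": 0.05}]'

```text
time: 3.15
tool_pos: [542.6, 150.2, 128.3]
tcp_rot: [-3.14, -0.0, 2.424]
ft_force: [-0.1, 0.7, -0.7]
gripper_width: 0.587
```

```bash
python3 - <<'E'
from h import *
from cell import r,cams
go(r,542,151.5,60,49)
for n,a in(("top",(200,199)),("scene",(240,145))):
    s=cams.snapshot(n); print(crop(s,a,36,8,f"pics/{n}_1.png"))
E
python3 -c "
import cv2,numpy as np
cv2.imwrite('pics/j1.png',cv2.resize(np.hstack([cv2.imread('pics/top_1.png'),cv2.imread('pics/scene_1.png')]),(800,400)))"
```

```text
t 3.15 pos [542.6 150.2 128.3] rpy [-1.7988e+02 -2.0000e-02  1.3887e+02] F [-0.1  0.7 -0.7] g 50.1
tx 1.3 ty 0.6 tz 68.3 wz -0.13
(164, 163)
(204, 109)
```

View pics/j1.png

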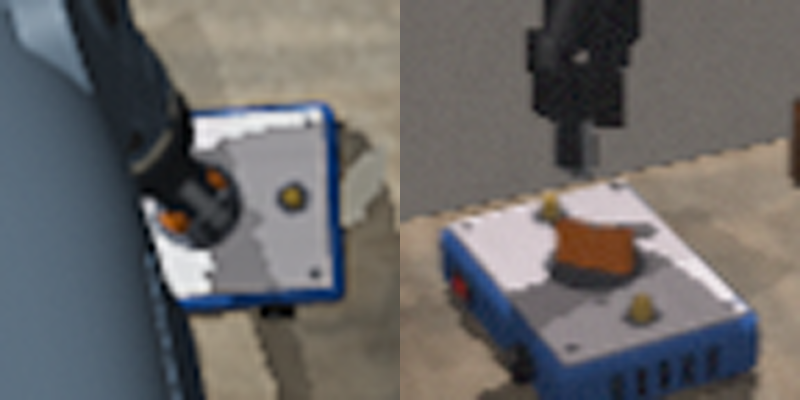

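The open fingers straddle the orange tongue in both views, so I'm descending.

>>> send_rows --plan '[{"tx": 0.0005, "ty": 0, "tz": 0.02, "wx": 0, "wy": 0, "wz": 0, "fingers": 0.05}, {"tx": 0.001, "ty": 0, "tz": 0.04, "wx": 0, "wy": 0, "wz": 0, "fingers": 0.05}, {"tx": 0.001, "ty": 0, "tz": 0.055, "wx": 0, "wy": 0, "wz": 0, "fingers": 0.05}, {"tx": 0.001, "ty": 0, "tz": 0.065, "wx": 0, "wy": 0, "wz": 0, "fingers": 0.05}, {"tx": 0.001, "ty": 0, "tz": 0.067, "wx": 0, "wy": 0, "wz": 0, "fingers": 0.04}]'

```text
time: 3.67
tool_pos: [539.0, 154.5, 62.3]
tcp_rot: [-3.14, -0.001, 2.429]
ft_force: [-0.3, -0.3, -0.8]
gripper_width: 0.476
```

>>> send_rows --plan '[{"tx": 0, "ty": 0, "tz": 0, "wx": 0, "wy": 0, "wz": 0, "fingers": 0.02}, {"tx": 0, "ty": 0, "tz": 0, "wx": 0, "wy": 0, "wz": 0, "fingers": 0.0}, {"tx": 0, "ty": 0, "tz": 0, "wx": 0, "wy": 0, "wz": 0, "fingers": 0.0}, {"tx": 0, "ty": 0, "tz": 0, "wx": 0, "wy": 0, "wz": 0, "fingers": 0.0}, {"tx": 0, "ty": 0, "tz": 0, "wx": 0, "wy": 0, "wz": 0, "fingers": 0.0}]'

```text
time: 4.08
tool_pos: [538.4, 151.7, 64.4]
tcp_rot: [-3.137, 0.001, 2.426]
ft_force: [-9.2, -9.8, 8.6]
gripper_width: 0.125
```

```bash
python3 - <<'E'
from h import *
from cell import r,cams
go(r,542,151.5,60,3.5)
E
```

```text
t 4.08 pos [538.4 151.7  64.4] rpy [-1.7973e+02  4.0000e-02  1.3902e+02] F [-9.2 -9.8  8.6] g 10.7
tx -2.9 ty 2.2 tz 4.4 wz 45.52
```

>>> send_rows --plan '[{"tx": -0.0005, "ty": 0, "tz": 0, "wx": 0, "wy": 0, "wz": 5, "fingers": 0.0}, {"tx": -0.001, "ty": 0, "tz": 0, "wx": 0, "wy": 0, "wz": 10, "fingers": 0.0}, {"tx": -0.0015, "ty": 0, "tz": 0, "wx": 0, "wy": 0, "wz": 15, "fingers": 0.0}, {"tx": -0.002, "ty": 0, "tz": 0, "wx": 0, "wy": 0, "wz": 20, "fingers": 0.0}, {"tx": -0.002, "ty": 0, "tz": 0, "wx": 0, "wy": 0, "wz": 25, "fingers": 0.0}]'

```text
time: 4.5
tool_pos: [539.6, 152.4, 64.4]
tcp_rot: [-3.139, -0.002, 1.987]
ft_force: [-10.5, -0.2, 7.8]
gripper_width: 0.123
```

```bash
python3 - <<'E'
from h import *
from cell import r,cams
go(r,541,150.5,62,3.5)
E
```

```text
t 4.5 pos [539.6 152.4  64.4] rpy [-1.7983e+02 -9.0000e-02  1.1385e+02] F [-10.5  -0.2   7.8] g 10.5
tx -2.3 ty 0.5 tz 2.4 wz 20.35
```

>>> send_rows --plan '[{"tx": 0, "ty": -0.0005, "tz": 0, "wx": 0, "wy": 0, "wz": 5, "fingers": 0.0}, {"tx": 0, "ty": -0.001, "tz": 0, "wx": 0, "wy": 0, "wz": 10, "fingers": 0.0}, {"tx": 0, "ty": -0.001, "tz": 0, "wx": 0, "wy": 0, "wz": 15, "fingers": 0.0}, {"tx": 0, "ty": -0.001, "tz": 0, "wx": 0, "wy": 0, "wz": 20.4, "fingers": 0.0}, {"tx": 0, "ty": -0.001, "tz": 0, "wx": 0, "wy": 0, "wz": 20.4, "fingers": 0.0}]'

```text
time: 4.92
tool_pos: [540.6, 152.6, 64.4]
tcp_rot: [3.142, -0.001, 1.631]
ft_force: [-5.2, 2.9, 5.5]
gripper_width: 0.126
```

```bash
python3 - <<'E'
from h import *
from cell import r,cams
go(r,541,150.5,62,3.5)
E
```

```text
t 4.92 pos [540.6 152.6  64.4] rpy [ 1.800e+02 -6.000e-02  9.346e+01] F [-5.2  2.9  5.5] g 10.8
tx -2.2 ty 0.3 tz 2.4 wz -0.04
```

>>> send_rows --plan '[{"tx": 0, "ty": 0, "tz": 0, "wx": 0, "wy": 0, "wz": 0, "fingers": 0.02}, {"tx": 0, "ty": 0, "tz": 0, "wx": 0, "wy": 0, "wz": 0, "fingers": 0.04}, {"tx": 0, "ty": 0, "tz": 0, "wx": 0, "wy": 0, "wz": 0, "fingers": 0.04}, {"tx": 0, "ty": 0, "tz": -0.015, "wx": 0, "wy": 0, "wz": 0, "fingers": 0.05}, {"tx": 0, "ty": 0, "tz": -0.035, "wx": 0, "wy": 0, "wz": 0, "fingers": 0.05}]'

```text
time: 5.33
tool_pos: [540.1, 151.6, 97.4]
tcp_rot: [-3.139, 0.001, 1.636]
ft_force: [2.0, 0.4, -1.0]
gripper_width: 0.586
```

>>> send_rows --plan '[{"tx": 0, "ty": 0, "tz": -0.03, "wx": 0, "wy": 0, "wz": 0, "fingers": 0.05}, {"tx": 0.0, "ty": -0.01, "tz": -0.06, "wx": 0, "wy": 0, "wz": 0, "fingers": 0.05}, {"tx": -0.03, "ty": -0.02, "tz": -0.09, "wx": 0, "wy": 0, "wz": 0, "fingers": 0.07}, {"tx": -0.065, "ty": -0.03, "tz": -0.1, "wx": 0, "wy": 0, "wz": 0, "fingers": 0.07}, {"tx": -0.1, "ty": -0.04, "tz": -0.1, "wx": 0, "wy": 0, "wz": 0, "fingers": 0.07}]'

```text
time: 5.75
tool_pos: [508.9, 49.1, 201.8]
tcp_rot: [3.135, 0.0, 1.638]
ft_force: [0.8, -0.3, -0.5]
gripper_width: 0.82
```

```bash
python3 - <<'E'
from h import *
from cell import r,cams
go(r,434.5,-211.5,185,-19)
E
```

```text
t 5.75 pos [508.9  49.1 201.8] rpy [1.7965e+02 2.0000e-02 9.3870e+01] F [ 0.8 -0.3 -0.5] g 70.0
tx -255.0 ty -91.8 tz 16.8 wz 22.87
```

>>> send_rows --plan '[{"tx": -0.03, "ty": -0.011, "tz": 0.002, "wx": 0, "wy": 0, "wz": 2.5, "fingers": 0.06}, {"tx": -0.06, "ty": -0.022, "tz": 0.004, "wx": 0, "wy": 0, "wz": 5, "fingers": 0.06}, {"tx": -0.09, "ty": -0.033, "tz": 0.006, "wx": 0, "wy": 0, "wz": 7.5, "fingers": 0.06}, {"tx": -0.12, "ty": -0.044, "tz": 0.008, "wx": 0, "wy": 0, "wz": 10, "fingers": 0.06}, {"tx": -0.15, "ty": -0.054, "tz": 0.01, "wx": 0, "wy": 0, "wz": 12.5, "fingers": 0.06}]'

```text
time: 6.17
tool_pos: [462.6, -105.1, 188.6]
tcp_rot: [3.141, 0.0, 1.416]
ft_force: [-0.0, 0.2, 0.8]
gripper_width: 0.704
```

```bash
python3 - <<'E'
from h import *
from cell import r,cams
go(r,434.5,-211.5,165,-19)
s=cams.snapshot("top"); print(crop(s,(200,199),32,9,"pics/top_2.png"))
s=cams.snapshot("scene"); print(crop(s,(240,155),32,9,"pics/scene_2.png"))
E
python3 -c "
import cv2,numpy as np
cv2.imwrite('pics/j2.png',cv2.resize(np.hstack([cv2.imread('pics/top_2.png'),cv2.imread('pics/scene_2.png')]),(800,400)))"
```

```text
t 6.17 pos [ 462.6 -105.1  188.6] rpy [1.7994e+02 3.0000e-02 8.1130e+01] F [-0.   0.2  0.8] g 60.2
tx -109.5 ty -11.4 tz 23.6 wz 10.13
(168, 167)
(208, 123)
```

View pics/j2.png

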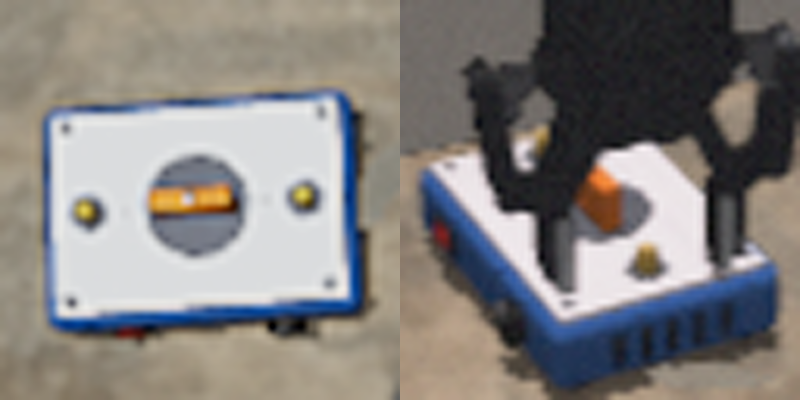

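```bash
python3 - <<'E'
from h import *
from cell import r,cams
s=cams.snapshot("top")
def P(u,z): return ray(s,(168+(u[0]*1.44+.5)/9-.5,167+(u[1]*1.44+.5)/9-.5),z)
im=cv2.resize(s["img"],None,fx=4,fy=4,interpolation=cv2.INTER_CUBIC)
h=cv2.cvtColor(im,cv2.COLOR_RGB2HSV)
for vmin in(80,150,170):
    m=cv2.inRange(h,(5,150,vmin),(22,255,255)); m[:188*4]=0;m[212*4:]=0;m[:,:188*4]=0;m[:,:212*4]=m[:,:212*4]; m[:,212*4:]=0
    y,x=np.nonzero(m); W=np.array([ray(s,((a+.5)/4-.5,(b+.5)/4-.5),74)[:2] for a,b in zip(x,y)])
    c=W.mean(0); v=np.linalg.svd(W-c,full_matrices=False)[2][0]; v=v if v[1]>0 else -v
    print(len(W),c.round(1),np.degrees(np.arctan2(-v[0],v[1])).round(2), (W-c).__matmul__(v).min(),((W-c)@v).max())
E
```

```text
643 [540.  147.9] 1.85 -21.77192168706566 23.858020422983508
538 [540.8 149.3] 3.57 -21.534164279274187 22.46772148699573
506 [541.1 149.8] 4.24 -22.034603326505344 21.94933008381333
```

```bash
python3 - <<'E'
import cv2
cv2.imwrite("pics/t3.png",cv2.resize(cv2.imread("pics/top_2.png"),None,fx=1.0,fy=1.0))
E
```

```text
(no output)
```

View pics/top_2.png

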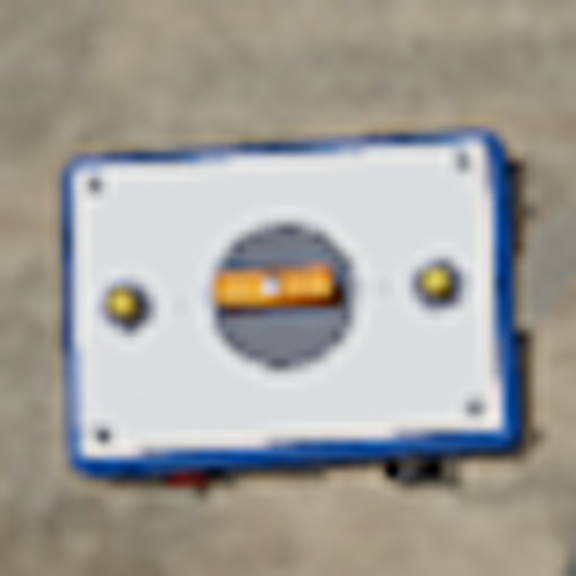

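The tongue now lies within about 1° of the peg line and has been let go. On to the pot.

>>> send_rows --plan '[{"tx": -0.03, "ty": -0.003, "tz": 0.006, "wx": 0, "wy": 0, "wz": 2.5, "fingers": 0.06}, {"tx": -0.06, "ty": -0.006, "tz": 0.012, "wx": 0, "wy": 0, "wz": 5, "fingers": 0.06}, {"tx": -0.09, "ty": -0.009, "tz": 0.018, "wx": 0, "wy": 0, "wz": 8, "fingers": 0.06}, {"tx": -0.109, "ty": -0.011, "tz": 0.023, "wx": 0, "wy": 0, "wz": 10, "fingers": 0.06}, {"tx": -0.109, "ty": -0.011, "tz": 0.023, "wx": 0, "wy": 0, "wz": 10, "fingers": 0.06}]'

```text
time: 6.73
tool_pos: [435.2, -211.4, 164.6]
tcp_rot: [-3.141, 0.001, 1.24]
ft_force: [-0.7, 0.0, 0.2]
gripper_width: 0.702
```

```bash
python3 - <<'E'
from h import *
from cell import r,cams
s=cams.snapshot("scene"); print(crop(s,(252,220),40,7,"pics/scene_3.png"))
s=cams.snapshot("top"); print(crop(s,(303,229),40,7,"pics/top_3.png"))
go(r,434.5,-211.5,97,-19)
E
python3 -c "
import cv2,numpy as np
cv2.imwrite('pics/j3.png',cv2.resize(np.hstack([cv2.imread('pics/top_3.png'),cv2.imread('pics/scene_3.png')]),(800,400)))"
```

```text
(212, 180)
(263, 189)
t 6.83 pos [ 435.9 -209.3  165.3] rpy [-1.7999e+02 -2.0000e-02  7.1220e+01] F [-0.6  0.6  0.3] g 60.0
tx -2.5 ty -0.6 tz 68.3 wz 0.22
```

View pics/j3.png

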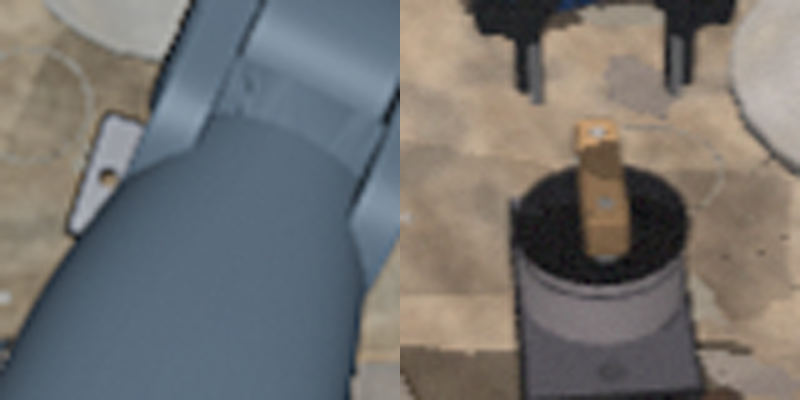

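>>> send_rows --plan '[{"tx": -0.001, "ty": -0.0005, "tz": 0.02, "wx": 0, "wy": 0, "wz": 0, "fingers": 0.06}, {"tx": -0.002, "ty": -0.0005, "tz": 0.04, "wx": 0, "wy": 0, "wz": 0, "fingers": 0.06}, {"tx": -0.002, "ty": -0.0005, "tz": 0.056, "wx": 0, "wy": 0, "wz": 0, "fingers": 0.06}, {"tx": -0.002, "ty": -0.0005, "tz": 0.066, "wx": 0, "wy": 0, "wz": 0, "fingers": 0.06}, {"tx": -0.002, "ty": -0.0005, "tz": 0.068, "wx": 0, "wy": 0, "wz": 0, "fingers": 0.06}]'

```text
time: 7.25
tool_pos: [434.2, -209.4, 96.0]
tcp_rot: [-3.139, -0.0, 1.245]
ft_force: [0.2, 0.3, 0.2]
gripper_width: 0.7
```

```bash
python3 - <<'E'
from h import *
from cell import r,cams
s=cams.snapshot("scene"); print(crop(s,(252,220),40,7,"pics/scene_4.png"))
s=cams.snapshot("scene")
go(r,434.5,-211.5,97,-19)
E
```

```text
(212, 180)
t 7.35 pos [ 434.9 -210.1   97.4] rpy [-1.7998e+02 -1.0000e-02  7.1320e+01] F [-0.1 -0.5 -0.4] g 60.0
tx -1.4 ty 0.1 tz 0.4 wz 0.32
```

View pics/scene_4.png

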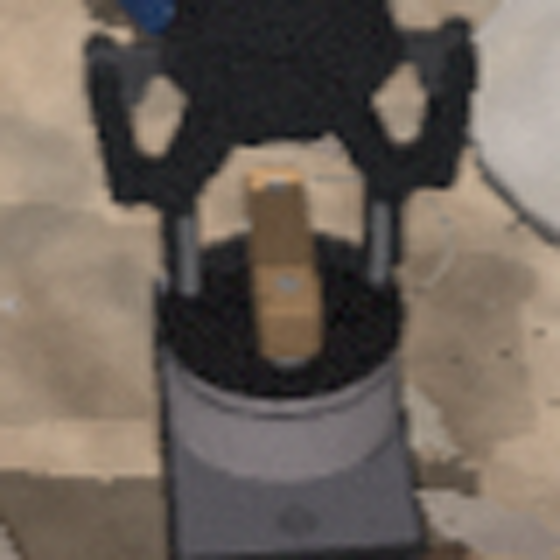

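Fingers straddle the handle bar (crop centre ≈(285,260)) with about equal gaps. Closing.

>>> send_rows --plan '[{"tx": -0.001, "ty": 0, "tz": 0, "wx": 0, "wy": 0, "wz": 0, "fingers": 0.03}, {"tx": -0.001, "ty": 0, "tz": 0, "wx": 0, "wy": 0, "wz": 0, "fingers": 0.0}, {"tx": -0.001, "ty": 0, "tz": 0, "wx": 0, "wy": 0, "wz": 0, "fingers": 0.0}, {"tx": -0.001, "ty": 0, "tz": 0, "wx": 0, "wy": 0, "wz": 0, "fingers": 0.0}, {"tx": -0.001, "ty": 0, "tz": 0, "wx": 0, "wy": 0, "wz": 0, "fingers": 0.0}]'

```text
time: 7.77
tool_pos: [434.1, -212.0, 98.0]
tcp_rot: [3.141, -0.0, 1.242]
ft_force: [-3.0, 1.7, 6.2]
gripper_width: 0.247
```

```bash
python3 - <<'E'
from h import *
from cell import r,cams
go(r,434.5,-211.5,97,-19)
E
```

```text
t 7.77 pos [ 434.1 -212.    98. ] rpy [ 1.7998e+02 -1.0000e-02  7.1180e+01] F [-3.   1.7  6.2] g 21.1
tx 0.7 ty 0.2 tz 1.0 wz 0.18
```

>>> send_rows --plan '[{"tx": 0, "ty": 0, "tz": -0.008, "wx": 0, "wy": 0, "wz": 0, "fingers": 0.0}, {"tx": 0, "ty": 0, "tz": -0.025, "wx": 0, "wy": 0, "wz": 0, "fingers": 0.0}, {"tx": 0, "ty": 0, "tz": -0.045, "wx": 0, "wy": 0, "wz": 0, "fingers": 0.0}, {"tx": 0, "ty": 0, "tz": -0.07, "wx": 0, "wy": 0, "wz": 0, "fingers": 0.0}, {"tx": 0, "ty": 0, "tz": -0.09, "wx": 0, "wy": 0, "wz": 0, "fingers": 0.0}]'

```text
time: 8.18
tool_pos: [433.9, -212.1, 189.0]
tcp_rot: [-3.142, 0.0, 1.242]
ft_force: [0.5, -0.5, -4.8]
gripper_width: 0.25
```

```bash
python3 - <<'E'
from h import *
from cell import r,cams
go(r,540.6,150,210,3.5)
s=cams.snapshot("scene"); crop(s,(252,200),50,6,"pics/scene_5.png")
E
```

```text
t 8.18 pos [ 433.9 -212.1  189. ] rpy [-1.800e+02  1.000e-02  7.117e+01] F [ 0.5 -0.5 -4.8] g 21.4
tx 377.2 ty -16.0 tz -21.0 wz -22.33
```

View pics/scene_5.png

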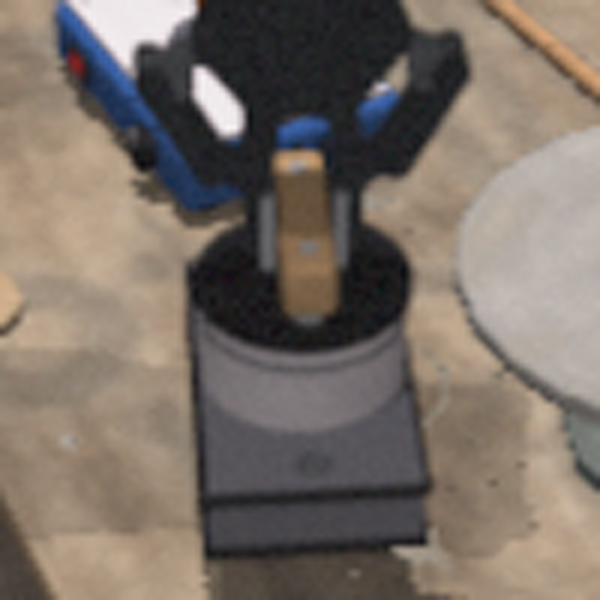

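Pot lifted level, weight ≈0.5 kg. Carrying it moderately to the base.

>>> send_rows --plan '[{"tx": 0.012, "ty": 0, "tz": -0.006, "wx": 0, "wy": 0, "wz": -1, "fingers": 0.0}, {"tx": 0.034, "ty": 0, "tz": -0.012, "wx": 0, "wy": 0, "wz": -2.5, "fingers": 0.0}, {"tx": 0.06, "ty": -0.001, "tz": -0.018, "wx": 0, "wy": 0, "wz": -4, "fingers": 0.0}, {"tx": 0.088, "ty": -0.002, "tz": -0.023, "wx": 0, "wy": 0, "wz": -6, "fingers": 0.0}, {"tx": 0.116, "ty": -0.003, "tz": -0.025, "wx": 0, "wy": 0, "wz": -8, "fingers": 0.0}]'

```text
time: 8.65
tool_pos: [468.7, -99.9, 212.2]
tcp_rot: [-3.141, -0.0, 1.383]
ft_force: [1.8, -1.0, -5.0]
gripper_width: 0.246
```

```bash
python3 - <<'E'
from h import *
from cell import r,cams
go(r,540.6,150,214,3.5)
E
```

```text
t 8.65 pos [468.7 -99.9 212.2] rpy [-1.7997e+02 -1.0000e-02  7.9260e+01] F [ 1.8 -1.  -5. ] g 21.0
tx 258.9 ty 24.1 tz -1.8 wz -14.24
```

>>> send_rows --plan '[{"tx": 0.028, "ty": 0.003, "tz": 0, "wx": 0, "wy": 0, "wz": -1.5, "fingers": 0.0}, {"tx": 0.056, "ty": 0.006, "tz": 0, "wx": 0, "wy": 0, "wz": -3.0, "fingers": 0.0}, {"tx": 0.084, "ty": 0.009, "tz": 0, "wx": 0, "wy": 0, "wz": -4.5, "fingers": 0.0}, {"tx": 0.112, "ty": 0.012, "tz": 0, "wx": 0, "wy": 0, "wz": -6, "fingers": 0.0}, {"tx": 0.14, "ty": 0.014, "tz": 0, "wx": 0, "wy": 0, "wz": -8, "fingers": 0.0}]'

```text
time: 9.07
tool_pos: [508.4, 35.4, 211.3]
tcp_rot: [-3.14, 0.0, 1.523]
ft_force: [-0.3, -1.1, -5.1]
gripper_width: 0.247
```

```bash
python3 - <<'E'
from h import *
from cell import r,cams
go(r,540.6,150,200,3.5)
E
```

```text
t 9.07 pos [508.4  35.4 211.3] rpy [-1.7991e+02  1.0000e-02  8.7280e+01] F [-0.3 -1.1 -5.1] g 21.1
tx 116.0 ty 26.7 tz 11.3 wz -6.22
```

>>> send_rows --plan '[{"tx": 0.028, "ty": 0.006, "tz": 0.001, "wx": 0, "wy": 0, "wz": -1.5, "fingers": 0.0}, {"tx": 0.056, "ty": 0.012, "tz": 0.003, "wx": 0, "wy": 0, "wz": -3.0, "fingers": 0.0}, {"tx": 0.082, "ty": 0.018, "tz": 0.006, "wx": 0, "wy": 0, "wz": -4.5, "fingers": 0.0}, {"tx": 0.103, "ty": 0.023, "tz": 0.009, "wx": 0, "wy": 0, "wz": -5.7, "fingers": 0.0}, {"tx": 0.116, "ty": 0.0267, "tz": 0.011, "wx": 0, "wy": 0, "wz": -6.2, "fingers": 0.0}]'

```text
time: 9.48
tool_pos: [540.7, 150.6, 199.9]
tcp_rot: [-3.14, -0.0, 1.633]
ft_force: [-0.4, 1.1, -4.1]
gripper_width: 0.243
```

>>> send_rows --plan '[{"tx": 0, "ty": 0, "tz": 0, "wx": 0, "wy": 0, "wz": 0, "fingers": 0.0}, {"tx": 0, "ty": 0, "tz": 0, "wx": 0, "wy": 0, "wz": 0, "fingers": 0.0}, {"tx": 0, "ty": 0, "tz": 0, "wx": 0, "wy": 0, "wz": 0, "fingers": 0.0}]'

```text
time: 9.73
tool_pos: [540.6, 147.5, 200.9]
tcp_rot: [-3.14, 0.001, 1.629]
ft_force: [0.3, 0.6, -5.6]
gripper_width: 0.245
```

```bash
python3 - <<'E'
from h import *
from cell import r,cams
go(r,540.6,150,175,3.5)
s=cams.snapshot("scene"); print(crop(s,(240,140),50,6,"pics/scene_6.png"))
s=cams.snapshot("top"); print(crop(s,(200,199),50,6,"pics/top_6.png"))
go(r,540.6,150,175,3.5)
E
```

```text
t 9.73 pos [540.6 147.5 200.9] rpy [-1.7993e+02  4.0000e-02  9.3360e+01] F [ 0.3  0.6 -5.6] g 20.9
tx 2.5 ty 0.2 tz 25.9 wz -0.14
(190, 90)
(150, 149)
t 9.83 pos [540.8 147.1 201.3] rpy [-1.7998e+02  2.0000e-02  9.3310e+01] F [-0.2 -0.4 -3.8] g 20.9
tx 2.9 ty -0.1 tz 26.3 wz -0.19
```

View pics/scene_6.png

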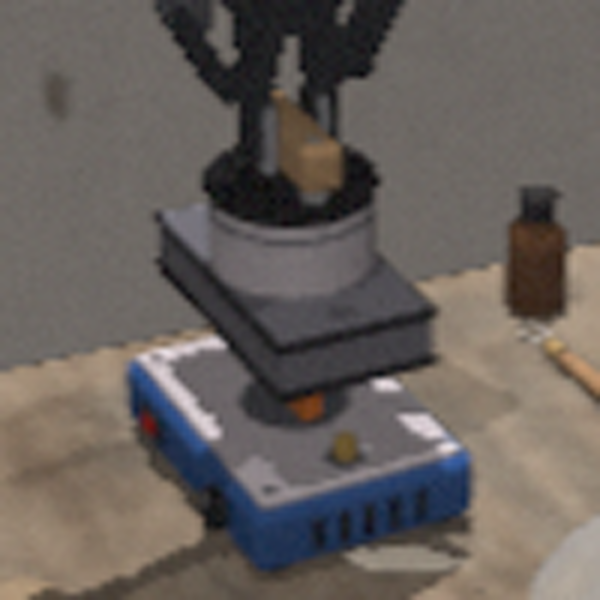

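View pics/top_6.png

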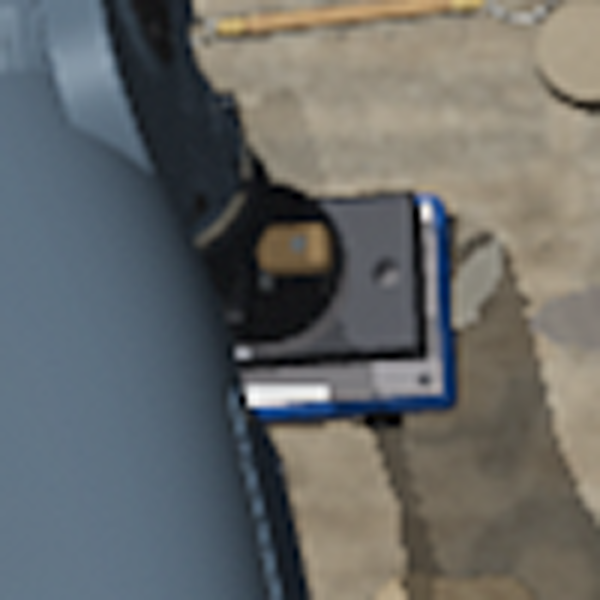

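```bash
python3 - <<'E'
from h import *
from cell import r,cams
s=cams.snapshot("top")
def P(u,z): return ray(s,(150+(u[0]+.5)/6-.5,149+(u[1]+.5)/6-.5),z)
print("bore",P((387,271),137),"screw",P((297,243),219.5))
# predicted for tcp pose
o=r.get_obs();p=o["tool_pos"];a=o["tcp_rot"][2]-np.pi/2
u=np.array([-np.sin(a),np.cos(a)]);print(p,"pred bore",p[:2]-62*u,"pred screw",p[:2]-28*u)
h=[d for d in cams.tip_of("top","pot_handle")][:2];print([ (d["conf"],ray(s,d["position"],206)) for d in h])
go(r,540.6,150,175,3.5)
E
```

```text
bore [545.26725081  84.0565488  137.        ] screw [544.26828936 119.05537759 219.5       ]
[540.9887397  147.12250993 201.47322776] pred bore [544.5557361   85.22520356] pred screw [542.5996413 119.1688877]
[(0.63, array([551.99260232, 146.67919434, 206.        ]))]
t 9.93 pos [541.1 147.2 201.5] rpy [1.7999e+02 1.0000e-02 9.3300e+01] F [-0.5  0.6 -4.2] g 20.9
tx 2.8 ty -0.3 tz 26.5 wz -0.20
```

>>> send_rows --plan '[{"tx": 0.0015, "ty": 0, "tz": 0.006, "wx": 0, "wy": 0, "wz": 0, "fingers": 0.0}, {"tx": 0.0029, "ty": -0.0003, "tz": 0.012, "wx": 0, "wy": 0, "wz": -0.2, "fingers": 0.0}, {"tx": 0.0029, "ty": -0.0003, "tz": 0.018, "wx": 0, "wy": 0, "wz": -0.2, "fingers": 0.0}, {"tx": 0.0029, "ty": -0.0003, "tz": 0.022, "wx": 0, "wy": 0, "wz": -0.2, "fingers": 0.0}, {"tx": 0.0029, "ty": -0.0003, "tz": 0.022, "wx": 0, "wy": 0, "wz": -0.2, "fingers": 0.0}]'

```text
time: 10.35
tool_pos: [540.0, 150.7, 177.9]
tcp_rot: [-3.14, 0.001, 1.633]
ft_force: [-0.1, -0.5, -4.8]
gripper_width: 0.244
```

```bash
python3 - <<'E'
from h import *
from cell import r,cams
s=cams.snapshot("scene"); print(crop(s,(240,150),40,7,"pics/scene_7.png"))
s=cams.snapshot("top"); print(crop(s,(210,199),40,7,"pics/top_7.png"))
go(r,540.6,150,160,3.5)
E
python3 -c "
import cv2,numpy as np
cv2.imwrite('pics/j7.png',cv2.resize(np.hstack([cv2.imread('pics/top_7.png'),cv2.imread('pics/scene_7.png')]),(800,400)))"
```

```text
(200, 110)
(170, 159)
t 10.45 pos [540.5 150.9 179. ] rpy [-1.7996e+02  1.0000e-02  9.3580e+01] F [-0.7  0.5 -4.2] g 21.5
tx -0.9 ty 0.0 tz 19.0 wz 0.08
```

View pics/j7.png

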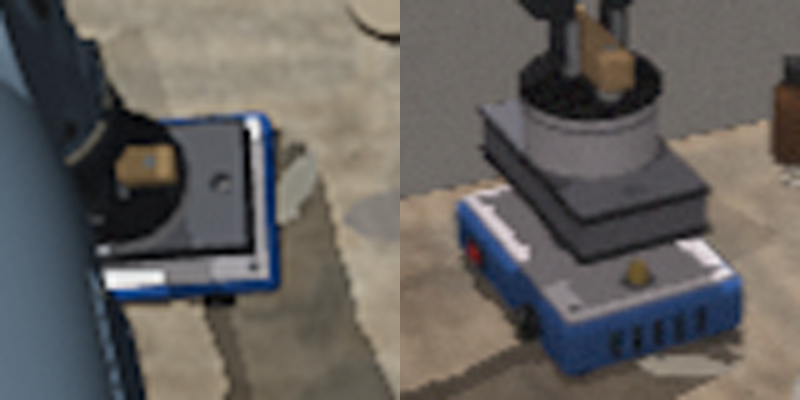

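```bash
python3 - <<'E'
from h import *
from cell import r,cams
s=cams.snapshot("top"); print(crop(s,(205,197),18,16,"pics/top_8.png"))
go(r,540.6,150,160,3.5)
E
```

```text
(187, 179)
t 10.5 pos [540.7 150.9 179.3] rpy [-1.7999e+02  1.0000e-02  9.3580e+01] F [-0.3 -0.7 -4.9] g 21.2
tx -0.9 ty -0.1 tz 19.3 wz 0.08
```

View pics/top_8.png

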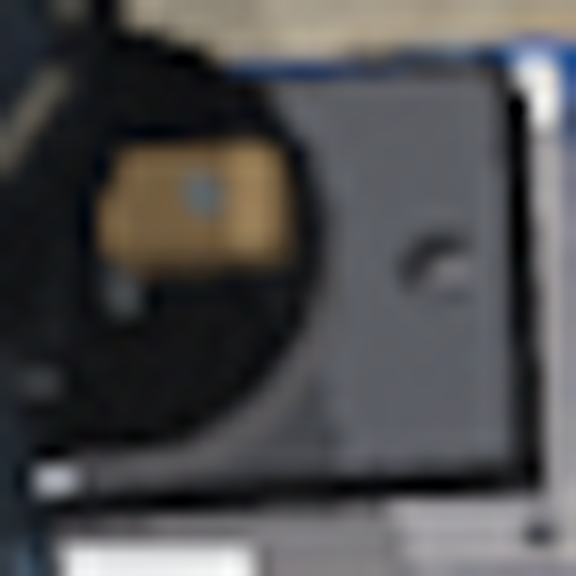

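```bash
python3 - <<'E'
from h import *
from cell import r,cams
s=cams.snapshot("top")
for u,z in(((438,266),115.3),((205,195),197.3)): print(ray(s,(187+(u[0]+.5)/16-.5,179+(u[1]+.5)/16-.5),z))
E
```

```text
[544.63159246  87.74571118 115.3       ]
[543.58129731 122.2745121  197.3       ]
```

>>> send_rows --plan '[{"tx": -0.0006, "ty": 0, "tz": 0.005, "wx": 0, "wy": 0, "wz": 0, "fingers": 0.0}, {"tx": -0.0006, "ty": 0, "tz": 0.01, "wx": 0, "wy": 0, "wz": 0, "fingers": 0.0}, {"tx": -0.0006, "ty": 0, "tz": 0.015, "wx": 0, "wy": 0, "wz": 0, "fingers": 0.0}, {"tx": -0.0006, "ty": 0, "tz": 0.019, "wx": 0, "wy": 0, "wz": 0, "fingers": 0.0}, {"tx": -0.0006, "ty": 0, "tz": 0.021, "wx": 0, "wy": 0, "wz": 0, "fingers": 0.0}]'

```text
time: 10.97
tool_pos: [540.3, 150.2, 157.3]
tcp_rot: [-3.14, 0.0, 1.633]
ft_force: [1.0, 0.5, -5.0]
gripper_width: 0.244
```

>>> send_rows --plan '[{"tx": 0, "ty": 0, "tz": 0.001, "wx": 0, "wy": 0, "wz": 0, "fingers": 0.0}, {"tx": 0, "ty": 0, "tz": 0.002, "wx": 0, "wy": 0, "wz": 0, "fingers": 0.0}, {"tx": 0, "ty": 0, "tz": 0.003, "wx": 0, "wy": 0, "wz": 0, "fingers": 0.0}]'

```text
time: 11.22
tool_pos: [540.8, 150.3, 155.3]
tcp_rot: [3.141, 0.0, 1.633]
ft_force: [-0.3, -0.1, -5.4]
gripper_width: 0.243
```

>>> send_rows --plan '[{"tx": 0, "ty": 0, "tz": 0.002, "wx": 0, "wy": 0, "wz": 0, "fingers": 0.0}, {"tx": 0, "ty": 0, "tz": 0.004, "wx": 0, "wy": 0, "wz": 0, "fingers": 0.0}, {"tx": 0, "ty": 0, "tz": 0.006, "wx": 0, "wy": 0, "wz": 0, "fingers": 0.0}, {"tx": 0, "ty": 0, "tz": 0.007, "wx": 0, "wy": 0, "wz": 0, "fingers": 0.0}, {"tx": 0, "ty": 0, "tz": 0.007, "wx": 0, "wy": 0, "wz": 0, "fingers": 0.0}]'

```text
time: 11.63
tool_pos: [540.5, 150.2, 148.0]
tcp_rot: [-3.141, 0.0, 1.633]
ft_force: [0.0, 0.0, -4.9]
gripper_width: 0.244
```

>>> send_rows --plan '[{"tx": 0, "ty": 0, "tz": 0.0005, "wx": 0, "wy": 0, "wz": 0, "fingers": 0.0}, {"tx": 0, "ty": 0, "tz": 0.001, "wx": 0, "wy": 0, "wz": 0, "fingers": 0.0}, {"tx": 0, "ty": 0, "tz": 0.001, "wx": 0, "wy": 0, "wz": 0, "fingers": 0.0}]'

```text
time: 11.88
tool_pos: [540.7, 150.3, 147.3]
tcp_rot: [3.142, 0.0, 1.633]
ft_force: [1.7, 0.7, -6.1]
gripper_width: 0.247
```

>>> send_rows --plan '[{"tx": 0, "ty": 0, "tz": 0.0005, "wx": 0, "wy": 0, "wz": 0, "fingers": 0.0}, {"tx": 0, "ty": 0, "tz": 0.001, "wx": 0, "wy": 0, "wz": 0, "fingers": 0.0}, {"tx": 0, "ty": 0, "tz": 0.001, "wx": 0, "wy": 0, "wz": 0, "fingers": 0.0}]'

```text
time: 12.13
tool_pos: [540.7, 150.3, 146.2]
tcp_rot: [-3.141, 0.0, 1.633]
ft_force: [-0.3, 0.2, -5.7]
gripper_width: 0.244
```

>>> send_rows --plan '[{"tx": 0, "ty": 0, "tz": 0.0005, "wx": 0, "wy": 0, "wz": 0, "fingers": 0.0}, {"tx": 0, "ty": 0, "tz": 0.001, "wx": 0, "wy": 0, "wz": 0, "fingers": 0.0}, {"tx": 0, "ty": 0, "tz": 0.001, "wx": 0, "wy": 0, "wz": 0, "fingers": 0.0}]'

```text
time: 12.38
tool_pos: [540.6, 150.3, 146.1]
tcp_rot: [3.141, -0.0, 1.633]
ft_force: [-3.7, -0.9, 4.0]
gripper_width: 0.25
```

The force turned from −5.7 to +4 N at TCP z 146, so the collar is on the deck. Releasing.

>>> send_rows --plan '[{"tx": 0, "ty": 0, "tz": 0, "wx": 0, "wy": 0, "wz": 0, "fingers": 0.025}, {"tx": 0, "ty": 0, "tz": 0, "wx": 0, "wy": 0, "wz": 0, "fingers": 0.04}, {"tx": 0, "ty": 0, "tz": 0, "wx": 0, "wy": 0, "wz": 0, "fingers": 0.055}, {"tx": 0, "ty": 0, "tz": 0, "wx": 0, "wy": 0, "wz": 0, "fingers": 0.055}, {"tx": 0, "ty": 0, "tz": -0.005, "wx": 0, "wy": 0, "wz": 0, "fingers": 0.055}]'

```text
time: 12.8
tool_pos: [540.4, 150.2, 149.7]
tcp_rot: [-3.14, 0.0, 1.633]
ft_force: [-0.9, -0.4, -0.2]
gripper_width: 0.645
```

>>> send_rows --plan '[{"tx": 0, "ty": 0, "tz": -0.02, "wx": 0, "wy": 0, "wz": 0, "fingers": 0.055}, {"tx": 0, "ty": 0, "tz": -0.04, "wx": 0, "wy": 0, "wz": 0, "fingers": 0.055}, {"tx": 0, "ty": 0, "tz": -0.065, "wx": 0, "wy": 0, "wz": 0, "fingers": 0.055}, {"tx": 0, "ty": 0, "tz": -0.09, "wx": 0, "wy": 0, "wz": 0, "fingers": 0.055}, {"tx": -0.03, "ty": -0.02, "tz": -0.1, "wx": 0, "wy": 0, "wz": 0, "fingers": 0.055}]'

```text
time: 13.22
tool_pos: [526.0, 122.2, 253.3]
tcp_rot: [3.136, -0.002, 1.636]
ft_force: [-0.8, -0.8, 0.3]
gripper_width: 0.648
```

>>> send_rows --plan '[{"tx": -0.03, "ty": -0.02, "tz": 0, "wx": 0, "wy": 0, "wz": 0, "fingers": 0.055}, {"tx": -0.06, "ty": -0.04, "tz": 0, "wx": 0, "wy": 0, "wz": 0, "fingers": 0.055}, {"tx": -0.09, "ty": -0.06, "tz": 0, "wx": 0, "wy": 0, "wz": 0, "fingers": 0.055}, {"tx": -0.12, "ty": -0.08, "tz": 0, "wx": 0, "wy": 0, "wz": 0, "fingers": 0.055}, {"tx": -0.15, "ty": -0.1, "tz": 0, "wx": 0, "wy": 0, "wz": 0, "fingers": 0.055}]'

```text
time: 13.63
tool_pos: [431.1, -37.9, 250.8]
tcp_rot: [3.141, 0.0, 1.634]
ft_force: [-0.5, -0.9, -0.3]
gripper_width: 0.642
```

```bash
python3 - <<'E'
from h import *
from cell import r,cams
s=cams.snapshot("scene"); print(crop(s,(240,150),40,7,"pics/scene_9.png"))
s=cams.snapshot("top"); print(crop(s,(200,199),40,7,"pics/top_9.png"))
go(r,540.6,150,160,3.5)
E
python3 -c "
import cv2,numpy as np
cv2.imwrite('pics/j9.png',cv2.resize(np.hstack([cv2.imread('pics/top_9.png'),cv2.imread('pics/scene_9.png')]),(800,400)))"
```

```text
(200, 110)
(160, 159)
t 13.73 pos [429.8 -39.9 251.1] rpy [-1.800e+02  7.000e-02  9.335e+01] F [-0.5 -0.   0.7] g 54.9
tx 183.1 ty 121.7 tz 91.1 wz -0.15
```

View pics/j9.png

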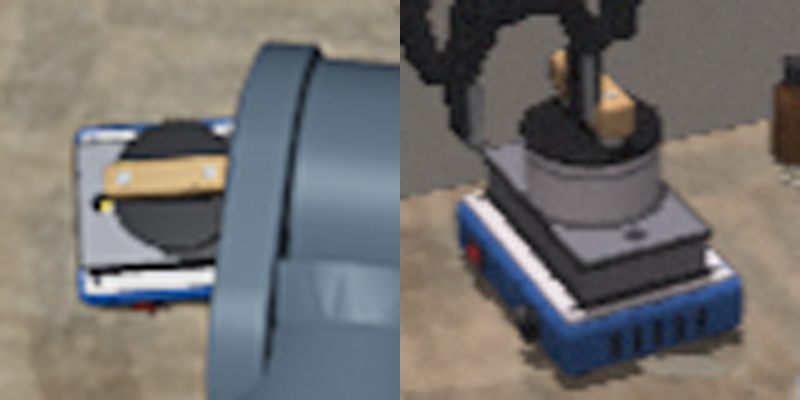

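>>> send_rows --plan '[{"tx": -0.03, "ty": -0.01, "tz": 0, "wx": 0, "wy": 0, "wz": 0, "fingers": 0.055}, {"tx": -0.06, "ty": -0.02, "tz": 0, "wx": 0, "wy": 0, "wz": 0, "fingers": 0.055}, {"tx": -0.09, "ty": -0.03, "tz": 0, "wx": 0, "wy": 0, "wz": 0, "fingers": 0.055}, {"tx": -0.12, "ty": -0.03, "tz": 0, "wx": 0, "wy": 0, "wz": 0, "fingers": 0.055}, {"tx": -0.15, "ty": -0.03, "tz": 0, "wx": 0, "wy": 0, "wz": 0, "fingers": 0.055}]'

```text
time: 14.15
tool_pos: [411.5, -189.6, 251.0]
tcp_rot: [3.14, 0.0, 1.633]
ft_force: [1.5, 0.6, -0.9]
gripper_width: 0.644
```

```bash
python3 - <<'E'
from h import *
from cell import r,cams
s=cams.snapshot("scene"); print(crop(s,(240,150),40,7,"pics/scene_10.png")); cv2.imwrite("pics/sc_full.png",s["img"][:,:,::-1])
s=cams.snapshot("top"); print(crop(s,(200,199),32,9,"pics/top_10.png"))
go(r,540.6,150,160,3.5)
E
python3 -c "
import cv2,numpy as np
cv2.imwrite('pics/j10.png',cv2.resize(np.hstack([cv2.resize(cv2.imread('pics/top_10.png'),(400,400)),cv2.resize(cv2.imread('pics/scene_10.png'),(400,400))]),(800,400)))"
```

```text
(200, 110)
(168, 167)
t 14.25 pos [ 412.3 -191.5  250.6] rpy [1.7995e+02 8.0000e-02 9.3390e+01] F [ 0.8  0.7 -1. ] g 55.3
tx 333.4 ty 148.2 tz 90.6 wz -0.11
```

View pics/j10.png

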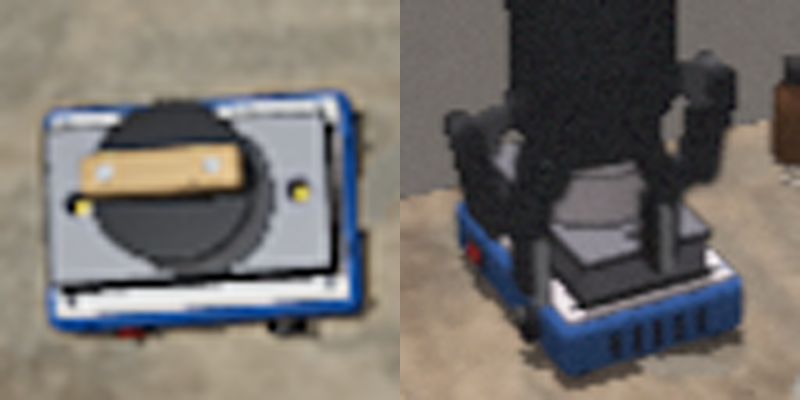

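View pics/sc_full.png

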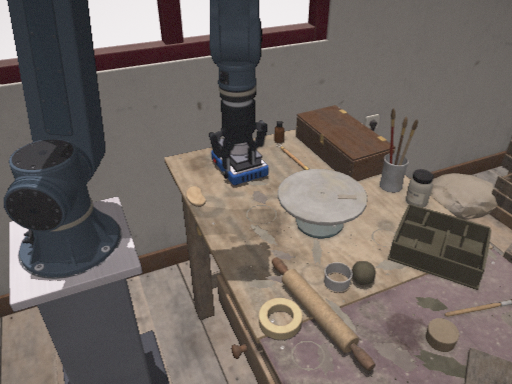

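Both pegs show in the bores, the pot sits level, the arm is clear of it and everything else is where it was. Handing in.

```bash
python3 -c "
from cell import close_job
print(close_job())"
```

```text
the job is handed in; nothing more can be done
None
```

I turned the drive tongue in line with the pegs and let go of it. Then I lifted the pot by its handle, lowered it onto the base, released it and handed the job in at about 14 s. No verdict was reported.

**Tongue:** it was about 45° off. After the turn, the top camera showed it within about 1° of the peg line. One looser colour threshold put it about 1.7° off, still well inside the 0.12 rad (6.9°) limit. The pot had not been touched at that point.

**Pot:** just above the pegs, the one visible bore matched its peg to about 0.6 mm. It went down without any side force until the collar met the deck. There the vertical force changed from −5.7 to +4 N, and the tool was at 146 mm, the height expected for a seated pot.

**Final pictures:** both brass pegs show inside the bores and the collar lies flat on the deck. The arm is well away from the pot with no contact force. The other things look undisturbed, but I judged that only by eye.

**Disagreements:** the scene camera placed the base about 3–5 mm farther in y than the top camera. I went with the top camera, which agreed with the tool position when gripping the tongue. The pot_handle detector was also about 11 mm off once, and I ignored it.

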